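# Fetch the box grater from the cupboard door

## Robot

A 6-joint arm with a two-finger parallel gripper is mounted at the origin on a cart in front of the work surface, level with it; the furniture and walls round the work are solid. World frame = base frame: x ahead of the robot, y to its left, z up, the work surface at z = 0. Lengths are in mm, angles in rad, forces in N, time in s.
With the tool pointing down it reaches from about 350 to 875 mm from the base axis. Payload 4.2 kg.
Tool frame: the origin (TCP) lies at the very end of the fingers, on their centre line; the grasp point (between the pads) lies 19 mm behind it; z points along the fingers, y is the line along which they close (so a half turn about z gives the same grasp; the last joint's range is limited). The gripper opens to 85 mm and grips with 20 to 120 N. Pads are 22 mm wide; open, the fingers measure 114 mm over their backs; the gripper's body (76 mm by 85 mm) begins 54 mm behind the grasp point. The pads swing forward as they close: fully open they stand 13 mm farther back than shut.
Start: joints at [1.57, 0.385, 0.008, 0, -1.194, -0.259], TCP at [160.523, 604.013, 231.312] pointing down, gripper open.
Joint ranges: [-3.14, 3.14], [-1.21, 2.06], [-1.07, 1.41], [-3.16, 2.05], [-2.99, -0.16], [-3.1, 3.1]. Speed limits (rad/s): [2.79, 2.79, 3.14, 3.14, 3.14, 3.14].

## Interface

Orientations are given as a unit quaternion [x, y, z, w].
In Python, from bench import read_state, get_image, get_calibration, job_done gives the robot as it stands.
- The arm moves only by the shell command python3 -m creep 'ROWS'. ROWS is a JSON object of lists of equal length, an entry for each row: "translation": the shift along the world's x, y, z in cm, a list of three; "delta_rot": the turn, a rotation vector about the world's x, y, z in degrees, a list of three; "hand": the finger opening in cm, from 0 to 8.54. A call has 1 to 8 rows; each row is the pose to reach, as a shift and turn from the pose commanded when the call began; what a row does not reach only later rows make up. A row lasts 1/8 s, in which the tool goes at most 62.5 mm and 10.7 degrees, less where a joint would pass 70% of its speed; a pose out of reach is approached as far as the arm can. A call with a gripper value outside its range is refused whole. The fingers move at their own pace and stop on an object; the grip force is fixed at half the most. Time passes only in rows, so rows that repeat a pose let the fingers close. It gives the time, the measured TCP pose, the force, the opening and the grip force at its end, in the units of the state.
- read_state(): the state, without advancing time (a new reading comes with each control period).
- get_image(name): name is "scene" or "top"; returns (picture, depth): 400x640x3 uint8, red, green, blue; 400x640 float32, mm along the optical axis (not along the pixel's ray), 0 where there is no reading.
- get_calibration(name): a dict with "intrinsics" (3x3 intrinsics, pixels), "dist" ([k1, k2, p1, p2, k3] as OpenCV has them; the pictures are not rectified), "xyz" and "attitude" of the camera in the world. Camera axes: x right, y down, z forward; pixel columns grow to the right and rows downward; lengths in mm; the calibration is good to about 2 mm. A picture is of the moment at which its call begins. get_calibration takes no time and is no camera call.
- job_done(): hands the job in; it is judged then, once.
The state is a dict: "clock": time; "joints": joint angles; "joint_vel": joint speeds; "joint_efforts": joint torques, N m; "position": TCP position; "ee_rot": TCP orientation; "contact_force": force on the tool from outside, world axes, zero at the start; "wrist_torque": the same for the moment, N m; "gripper_width": finger opening in mm; "grasp_force": force on a finger pad.
Only numpy, scipy, OpenCV 4.12 (cv2) and the standard library are available. Lean on these libraries where they do the work, as an engineer would, in place of code of your own. Each camera call takes 0.05 s, during which the arm holds its last target. There are 200 camera calls.

## Task

Swing the door of the small worktop cupboard wide open and lift the box grater up off the double hook on the inside of the door. Stand the grater upright in the middle of the chopping board without dropping it, then shut the cupboard door fully again. Leave the mug, tin, pepper mill and bowl where they stand.

Things in the scene. Friction and masses are not known exactly. Their poses are not given: they have to be found in the camera images.
- cupboard: small cream-painted worktop cupboard, fixed, 190 wide x 170 deep x 218 mm high; origin under its centre on the worktop, z up; turned a little towards the sink; its front (with the door) is its -x side, its +y is the left side seen from the front. Closed, the door lies in front of the carcass and hides the grater; three small jars stand fixed at the back inside
- door (a joint): angle of the cupboard's door, rad: 0 shut, grows as the free (left, +y) edge swings out to the front; stops at 2.0; a stiff hinge that stays where it is left. The door is upright, 189 mm wide, 16 mm thick, from 19 to 218 mm above the worktop
- door_hinge (a point): point on the door's upright hinge axis, at the cupboard's front right (-y) edge, 177 mm above the worktop, in the middle of the door's thickness; turns with the door: y along the door to its free edge, x to the door's inner side, z up
- door_handle (a point): grip point on the door's handle, an upright steel bow of 9 mm bar whose axis is 35 mm off the door's outer face, straight from 122 to 198 mm above the worktop; this point is 177 mm above the worktop, 169 mm from the hinge axis along the door, 43 mm to its outer side; axes as door_hinge
- door_hook (a point): double hook inside the door: two steel prongs 6 mm thick, 16 mm apart side by side. The point is between them in their hollow: 47 mm off the inner face, 92 mm from the hinge axis along the door, 187 mm above the worktop; their tips are 14 mm higher, 12 mm farther out: lift the grater 18 to 32 mm (more jams its cap under the prongs), then draw it away from the door; axes as door_hinge
- grater: metal box grater, black cap, rim and bow handle; 155 mm high; hollow body 100 high, 62 x 84 at the base, 48 x 66 at the cap. Origin: centre of its base; z up, y along the 84 mm side. Bow in the y-z plane, 50 mm wide outside, 10 mm round bar: uprights at y=+-20, z=100-144, crossbar at z=150. Hangs by the crossbar over both prongs, y along the door, base 43 mm above the worktop
- grater_grip (a point): point in the middle of the grater's bow handle, 140 mm above its base, on its axis (10 mm under the crossbar's centre)
- board: cream plastic chopping board lying flat on the worktop, 245 x 190 x 9 mm, loose. Origin: middle of one 190 mm edge, at half thickness; its z runs along the 245 mm length, y along the 190 mm width, x is normal to the face
- board_middle (a point): centre of the chopping board, at half its thickness (its upper face is 4.5 mm above this point); axes as the board
- mug: striped mug, 97 mm high, 90 mm across, bystander; origin at its underside
- tin: food tin, 57 mm across, 72 mm high, bystander; origin at the centre of its underside
- mill: wooden pepper mill, 58 mm across, 170 mm high, bystander; origin at the centre of its underside
- bowl: small white bowl, 114 mm across, 51 mm high, with a lemon in it, bystander; origin at its underside

How it is judged (in metres and radians):
On the way, in this order (a step that is already met when the one before it is completed fails the run):
1. the door is swung wide open (over 1.2 rad, about 70 degrees) (value of joint door above 1.2 rad), for 0.2 s.
2. the grater is off the hook and clear of the door: its grip point is over 120 mm from the hook (distance between grater_grip and door_hook above 0.12 m), for 0.1 s.
3. the grater stands upright on the chopping board, released (horizontal distance between grater and board_middle below 0.045 m and angle between grater's own z axis and vertical below 0.08 rad and height (world z) of grater below 0.016 m and contact force between the fingers and grater below 0.2 N), for 0.2 s.
At the end, for the whole second after the job is handed in: The cupboard door is shut (within 0.05 rad), and the grater stands upright (within 0.08 rad) on its base on the chopping board, its axis within 45 mm of the board's middle, released and at rest (value of joint door below 0.05 rad and horizontal distance between grater and board_middle below 0.045 m and angle between grater's own z axis and vertical below 0.08 rad and height (world z) of grater between 0.004 and 0.016 m and linear speed of grater below 0.02 m/s); the robot touches nothing.
It fails at once if the grater is dropped or knocked flying (moves faster than 0.5 m/s while the fingers do not hold it) (linear speed of grater above 0.5 m/s and contact force between the fingers and grater below 0.2 N).
It fails at once if the mug, tin, mill or bowl is shifted by more than 30 mm or tipped (distance of any of mug, tin, mill, bowl from where it was at the start of the episode above 0.03 m or angle between any of mug, tin, mill, bowl's own z axis and vertical above 0.4 rad).
It also fails if it takes over 66 s, if anything falls off the work surface, if the arm or the gripper's body presses on something with over 40 N, if the wrist force passes 120 N, or if a joint passes its speed limit or range.

## Working session

There is one attempt and no reset: what is moved stays moved. The work goes in short steps, Python scripts to look and compute and a shell command to move; the robot and the scene stay as the last step left them, time stands still between calls to the robot, and variables do not carry over. Pictures are saved under pics/ and viewed, at most 10 in all, crops included, and the job is handed in when it is done.

```bash
mkdir -p pics; cat > h.py <<'E'
import numpy as np, cv2
from bench import *
from scipy.spatial.transform import Rotation as R
def cam(n):
    c=get_calibration(n); K=np.array(c["intrinsics"],float); d=np.array(c["dist"],float)
    a=np.array(c["attitude"],float)
    Rm=R.from_quat(a).as_matrix() if a.size==4 else a.reshape(3,3)
    return K,d,Rm,np.array(c["xyz"],float)
def ray(n,uv):
    K,d,Rm,t=cam(n); p=cv2.undistortPoints(np.array(uv,float).reshape(-1,1,2),K,d).reshape(-1,2)
    return t,np.c_[p,np.ones(len(p))]@Rm.T
def plane(n,uv,z):
    t,r=ray(n,uv); return t+r*((z-t[2])/r[:,2])[:,None]
def dep(n,uv,D):
    t,r=ray(n,uv); uv=np.array(uv).reshape(-1,2); return t+r*D[uv[:,1],uv[:,0]][:,None]
def cloud(n,D):
    v,u=np.mgrid[0:400,0:640]; return dep(n,np.c_[u.ravel(),v.ravel()],D).reshape(400,640,3)
def proj(n,P):
    K,d,Rm,t=cam(n); return cv2.projectPoints((np.array(P,float).reshape(-1,3)-t)@Rm,np.zeros(3),np.zeros(3),K,d)[0].reshape(-1,2)
E
python3 - <<'E'
from h import *
print(read_state()["clock"],read_state()["position"],read_state()["ee_rot"])
for n in("scene","top"):
    im,D=get_image(n); cv2.imwrite(f"pics/{n}0.png",im[...,::-1]); np.savez(f"pics/{n}0.npz",im=im,D=D); c=get_calibration(n);print(c)
E
```

```text
0.0 [160.39214177 603.46893072 230.20500683] [ 9.91558809e-01 -1.29653102e-01 -1.02100557e-04  1.09130640e-03]
{'intrinsics': array([[430.96558952,   0.        , 319.95218875],
       [  0.        , 430.96558952, 203.2680333 ],
       [  0.        ,   0.        ,   1.        ]]), 'dist': array([-0.11813254,  0.        ,  0.        ,  0.        ,  0.        ]), 'xyz': array([  83.50343968, -839.48491743,  756.98824359]), 'attitude': array([ 0.84147757, -0.18820933,  0.11945899, -0.49216084])}
{'intrinsics': array([[479.91611832,   0.        , 315.15136642],
       [  0.        , 479.91611832, 202.82088175],
       [  0.        ,   0.        ,   1.        ]]), 'dist': array([0.04245725, 0.        , 0.        , 0.        , 0.        ]), 'xyz': array([  98.66223888,   84.88770356, 1502.80372793]), 'attitude': array([ 0.77784023, -0.60380785,  0.11034266, -0.13492648])}
```

View pics/scene0.png

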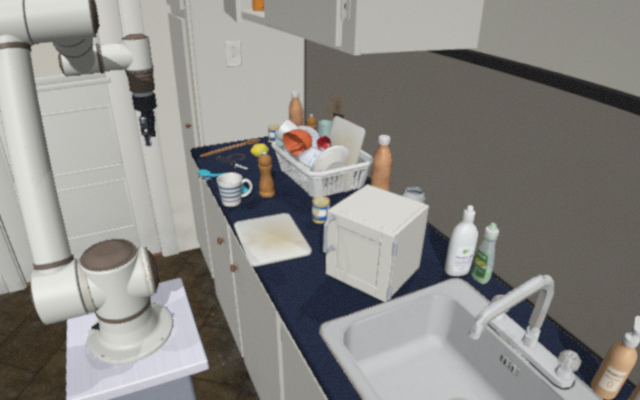

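View pics/top0.png

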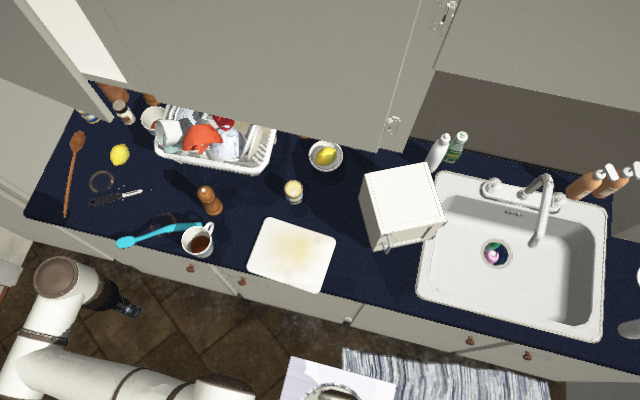

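The scene view shows the cupboard at about (375,240) with its handle at (330,235) and the board at (272,238). In the top view the cupboard top is at (402,205) with its handle near (388,245), the board at (292,254), tin (293,190), mill (208,200), mug (198,240) and bowl (325,155).

```bash
python3 - <<'E'
from h import *
np.set_printoptions(precision=1,suppress=True)
z=np.load("pics/top0.npz");C=cloud("top",z["D"]);im=z["im"]
s=np.load("pics/scene0.npz");S=cloud("scene",s["D"])
def quad(m,n,zz,nm):
    m=cv2.morphologyEx(m.astype(np.uint8),cv2.MORPH_OPEN,np.ones((3,3)))
    k,l,st,ce=cv2.connectedComponentsWithStats(m);i=1+np.argmax(st[1:,4]);
    v,u=np.nonzero(l==i);P=plane(n,np.c_[u,v],zz)
    r=cv2.minAreaRect(P[:,:2].astype(np.float32));print(nm,n,len(u),r,C[...,2][l==i].mean() if n=="top" else 0)
    print(cv2.boxPoints(r))
for n,c,i in(("top",C,im),("scene",S,s["im"])):
    quad((abs(c[...,2]-218)<8)&(c[...,0]>300)&(c[...,0]<1000)&(abs(c[...,1])<400),n,218,"cup")
    quad((c[...,2]<22)&(c[...,2]>-10)&(i.min(2)>150)&(c[...,1]>0)&(c[...,1]<520)&(c[...,0]<760),n,9,"board")
# objects
for nm,uv,zz in(("tin",(293,186),72),("mill",(205,191),170),("mug",(199,235),97),("bowl",(325,155),51)):
    print(nm,plane("top",[uv],zz),C[uv[1],uv[0]])
# handle: points in front of cupboard, above
m=(C[...,2]>110)&(C[...,2]<210)&(C[...,0]>300)&(C[...,0]<700)&(abs(C[...,1])<200)
v,u=np.nonzero(m);print(len(u));print(np.c_[u,v,C[m]][::max(1,len(u)//25)])
# wall cabinet underside in scene
for uv in[(345,50),(480,45),(300,30),(240,15)]:print("wallcab",S[uv[1],uv[0]])
m=(C[...,2]>300)&(C[...,0]>300);print("min x of high stuff",[ (yy,C[m&(abs(C[...,1]-yy)<30)][:,[0,2]].min(0)) for yy in(-200,-100,0,100,200,300,400) if (m&(abs(C[...,1]-yy)<30)).any()])
E
```

```text
cup top 4074 ((637.8421020507812, -52.070220947265625), (190.7366485595703, 190.61000061035156), 26.605209350585938) 217.8632416967825
[[ 509.9   -9.6]
 [ 595.3 -180. ]
 [ 765.8  -94.6]
 [ 680.4   75.9]]
board top 4426 ((444.3199462890625, 237.9239959716797), (246.4161834716797, 189.60284423828125), 85.60753631591797) 9.117457744257935
[[340.4 122.3]
 [529.4 107.8]
 [548.3 353.5]
 [359.2 368. ]]
cup scene 2929 ((633.553955078125, -59.12800598144531), (197.74319458007812, 194.9757080078125), 26.64910125732422) 0
[[ 501.5  -16.3]
 [ 588.9 -190.6]
 [ 765.6 -101.9]
 [ 678.2   72.4]]
board scene 2735 ((442.5563049316406, 231.78688049316406), (253.19309997558594, 190.42250061035156), 85.44957733154297) 0
[[337.6 113.1]
 [527.4  98. ]
 [547.5 350.4]
 [357.7 365.5]]
tin [[646.4 284.8  72. ]] [651.  286.5  59.9]
mill [[528.  519.7 170. ]] [531.2 522.9 160.3]
mug [[411.  514.8  97. ]] [426.1 535.6  29.1]
bowl [[789.  213.4  51. ]] [780.  211.8  69.7]
912
[[ 364.   176.   677.3   72.4  207.1]
 [ 366.   186.   653.2   59.8  194.3]
 [ 363.   192.   660.5   63.2  125.7]
 [ 366.   197.   637.1   51
[... 488 characters left out ...]
3 -148.9  124.3]
 [ 411.   232.   566.6 -101.4  137.7]
 [ 401.   233.   553.   -72.2  147.3]
 [ 397.   234.   546.   -61.   150.5]
 [ 395.   235.   544.8  -57.   140.6]
 [ 399.   236.   550.9  -71.1  121.6]
 [ 384.   238.   521.2  -25.7  161.1]
 [ 378.   241.   516.5  -12.7  133.4]
 [ 391.   244.   495.7  -44.6  203.3]
 [ 386.   250.   492.7  -40.   143.3]]
wallcab [577.8  48.1 592.2]
wallcab [959.   11.  595.9]
wallcab [559.4 263.8 612.2]
wallcab [498.9 617.7 623.7]
min x of high stuff [(-200, array([556.8, 300.1])), (-100, array([556., 300.])), (0, array([556.7, 586.5])), (100, array([555.8, 598.5])), (200, array([555.9, 599.6])), (300, array([555.1, 601.6])), (400, array([555.7, 599.8]))]
```

```bash
python3 -m creep '{"translation":[[2,-4,2],[4.1,-8.1,4],[6.1,-12.1,4],[8.2,-16.2,4],[10.2,-20.2,4],[12.3,-24.3,4],[14.3,-28.4,4],[16.4,-32.4,4]],"delta_rot":[[0,0,-8.7],[0,0,-17.3],[0,0,-26],[0,0,-34.6],[0,0,-43.3],[0,0,-51.9],[0,0,-60.6],[0,0,-69.2]],"hand":[8.5,8.5,8.5,8.5,8.5,8.5,8.5,8.5]}'
python3 - <<'E'
from h import *
np.set_printoptions(precision=1,suppress=True)
# handle axis estimate from the first pictures (steel, in front of the door's outer face)
f=np.array([509.9,-9.6]);n=np.array([.894,.448]);d=np.array([-.448,.894])
for nm in("top","scene"):
    z=np.load(f"pics/{nm}0.npz");C=cloud(nm,z["D"])
    q=C[...,:2]-(f-189*d+8*n); a=q@d; b=q@n
    m=(C[...,2]>120)&(C[...,2]<202)&(a>130)&(a<210)&(b<-22)&(b>-70)
    print(nm,m.sum(),"along",np.percentile(a[m],[5,50,95]),"out",np.percentile(b[m],[5,50,95]))
    m=(C[...,2]>60)&(C[...,2]<110)&(a>20)&(a<170)&(abs(b)<30)
    if m.sum(): print(" face b",np.median(b[m]),m.sum(), np.polyfit(a[m],b[m],1))
E
```

```text
clock: 1.1
position: [324.7, 278.4, 271.1]
ee_rot: [0.741, -0.671, -0.0, 0.0]
contact_force: [0.7, 0.2, -0.9]
gripper_width: 84.8
grasp_force: 0.0
top 30 along [164.9 168.6 170.9] out [-42.  -40.1 -29.8]
 face b 1.3907159415620125 161 [0.  0.2]
scene 108 along [162.4 165.5 170.9] out [-45.3 -42.5 -38.2]
 face b -0.683729014060207 796 [-0.  -0.1]
```

```bash
python3 -m creep '{"translation":[[2,-4,0],[4.1,-8.1,0],[6.1,-12.2,0],[8.2,-16.2,0],[10.2,-20.3,0],[12.3,-24.4,0],[14.3,-28.4,0],[16.4,-32.5,0]],"delta_rot":[[0,0,-8.7],[0,0,-17.3],[0,0,-26],[0,0,-34.6],[0,0,-43.3],[0,0,-51.9],[0,0,-60.6],[0,0,-69.3]],"hand":[8.5,8.5,8.5,8.5,8.5,8.5,8.5,8.5]}'
python3 -m creep '{"translation":[[0,0,0],[0,0,-1]],"delta_rot":[[0,0,0],[0,0,0]],"hand":[6,5]}'
python3 - <<'E'
from h import *
s=read_state();print(s["position"],s["joints"],R.from_quat(s["ee_rot"]).as_matrix()[:,1])
im,D=get_image("scene");cv2.imwrite("pics/s1.png",cv2.resize(im[120:320,230:490,::-1],(780,600)))
im,D=get_image("top");cv2.imwrite("pics/t1.png",cv2.resize(im[120:320,270:530,::-1],(780,600)))
E
```

```text
clock: 2.1
position: [488.8, -46.4, 271.0]
ee_rot: [-0.228, 0.974, 0.0, -0.0]
contact_force: [0.5, 0.9, 0.2]
gripper_width: 84.9
grasp_force: 0.0
clock: 2.35
position: [488.5, -44.9, 261.1]
ee_rot: [-0.23, 0.973, 0.0, 0.0]
contact_force: [0.6, -0.2, -0.2]
gripper_width: 51.3
grasp_force: 0.0
[488.53174247 -44.94423745 261.12315746] [ 2.39868465e-01  1.31526107e-01 -2.62043566e-01 -2.89923026e-04
 -1.17639337e+00 -1.34599229e+00] [-4.48030587e-01  8.94018225e-01  7.52714703e-05]
```

View pics/s1.png

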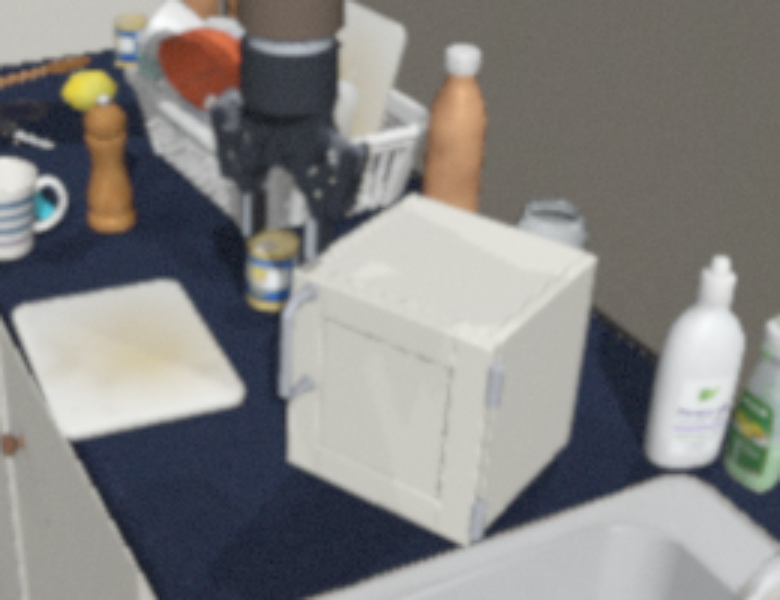

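The fingers (crop 250–310, 230) stand right above the handle bow (crop 290,340); I descend and grip.

```bash
python3 -m creep '{"translation":[[0,0,-3],[0,0,-5],[0,0,-7],[0,0,-9],[0,0,-10.1],[0,0,-10.1]],"delta_rot":[[0,0,0],[0,0,0],[0,0,0],[0,0,0],[0,0,0],[0,0,0]],"hand":[5,5,5,5,5,5]}'
python3 -m creep '{"translation":[[0,0,0],[0,0,0],[0,0,0],[0,0,0],[0,0,0]],"delta_rot":[[0,0,0],[0,0,0],[0,0,0],[0,0,0],[0,0,0]],"hand":[3,1,0,0,0]}'
python3 - <<'E'
import numpy as np
h=np.array([602.5,-176.4]);d=np.array([-.448,.894]);n=np.array([.894,.448])
p0=h+169*d-43*n
for k in range(0,19):
    t=k*5.2; a=np.radians(t);D=d*np.cos(a)-n*np.sin(a);N=n*np.cos(a)+d*np.sin(a)
    print(k,round(t,1),np.round((h+169*D-43*N-p0)/10,2))
E
```

```text
clock: 3.2
position: [488.1, -44.5, 159.9]
ee_rot: [-0.231, 0.973, -0.0, -0.001]
contact_force: [-0.3, 0.2, 0.7]
gripper_width: 50.0
grasp_force: 0.0
clock: 3.82
position: [489.0, -45.0, 161.1]
ee_rot: [-0.23, 0.973, -0.0, 0.001]
contact_force: [-1.5, -0.2, 4.9]
gripper_width: 7.2
grasp_force: 58.5
0 0.0 [0. 0.]
1 5.2 [-1.15 -1.09]
2 10.4 [-2.19 -2.28]
3 15.6 [-3.12 -3.56]
4 20.8 [-3.94 -4.91]
5 26.0 [-4.62 -6.34]
6 31.2 [-5.18 -7.82]
7 36.4 [-5.6  -9.35]
8 41.6 [ -5.87 -10.9 ]
9 46.8 [ -6.01 -12.48]
10 52.0 [ -6.   -14.06]
11 57.2 [ -5.85 -15.64]
12 62.4 [ -5.56 -17.19]
13 67.6 [ -5.12 -18.71]
14 72.8 [ -4.55 -20.19]
15 78.0 [ -3.85 -21.61]
16 83.2 [ -3.03 -22.96]
17 88.4 [ -2.08 -24.23]
18 93.6 [ -1.02 -25.4 ]
```

```bash
python3 -m creep '{"translation":[[-0.6,-0.5,0],[-1.15,-1.1,0],[-1.7,-1.7,0],[-2.2,-2.3,0],[-2.65,-2.9,0],[-3.1,-3.55,0]],"delta_rot":[[0,0,2.6],[0,0,5.2],[0,0,7.8],[0,0,10.4],[0,0,13],[0,0,15.6]],"hand":[0,0,0,0,0,0]}'
```

```text
clock: 4.58
position: [459.2, -80.6, 161.1]
ee_rot: [-0.361, 0.933, -0.001, 0.002]
contact_force: [4.1, -1.4, 2.1]
gripper_width: 7.5
grasp_force: 58.6
```

```bash
python3 -m creep '{"translation":[[-0.8,-1.35,0],[-1.5,-2.8,0],[-2.05,-4.25,0],[-2.5,-5.8,0],[-2.75,-7.35,0],[-2.9,-8.9,0],[-2.9,-10.5,0],[-2.75,-12.1,0]],"delta_rot":[[0,0,5.2],[0,0,10.4],[0,0,15.6],[0,0,20.8],[0,0,26],[0,0,31.2],[0,0,36.4],[0,0,41.6]],"hand":[0,0,0,0,0,0,0,0]}'
```

```text
clock: 5.58
position: [434.0, -201.8, 161.2]
ee_rot: [-0.669, 0.743, -0.003, 0.003]
contact_force: [9.8, 2.5, -1.4]
gripper_width: 7.6
grasp_force: 59.1
```

```bash
python3 -m creep '{"translation":[[0.4,-1.5,0],[0.9,-3.0,0],[1.5,-4.4,0],[2.2,-5.8,0],[3.05,-7.1,0],[4.0,-8.4,0],[5.05,-9.55,0],[5.05,-9.55,0]],"delta_rot":[[0,0,5.2],[0,0,10.4],[0,0,15.6],[0,0,20.8],[0,0,26],[0,0,31.2],[0,0,36.4],[0,0,36.4]],"hand":[0,0,0,0,0,0,0,0]}'
python3 - <<'E'
from h import *
s=read_state();p=s["position"];print(p,s["joints"],s["contact_force"])
# circle through the three measured handle points
A=np.array([[488.7,-44.8],[434,-201.8],p[:2]]);M=np.c_[2*A,np.ones(3)]
c=np.linalg.solve(M,(A**2).sum(1));print("hinge fit",c[:2],np.sqrt(c[2]+c[0]**2+c[1]**2))
im,D=get_image("scene");cv2.imwrite("pics/s2.png",cv2.resize(im[100:350,220:540,::-1],(768,600)));np.savez("pics/s2.npz",im=im,D=D)
im,D=get_image("top");cv2.imwrite("pics/t2.png",cv2.resize(im[120:320,300:560,::-1],(780,600)));np.savez("pics/t2.npz",im=im,D=D)
E
```

```text
clock: 6.58
position: [482.5, -298.1, 161.2]
ee_rot: [0.867, -0.499, 0.002, -0.0]
contact_force: [2.4, 1.0, 5.1]
gripper_width: 7.3
grasp_force: 59.4
[ 482.4885983  -298.13171409  161.15976696] [-0.26740069  0.34582172 -0.24036225  0.00101366 -0.9807229   0.79353794] [2.38259111 0.98319138 5.1273324 ]
hinge fit [ 608.2257654  -174.47263928] 176.35589576888015
```

View pics/s2.png

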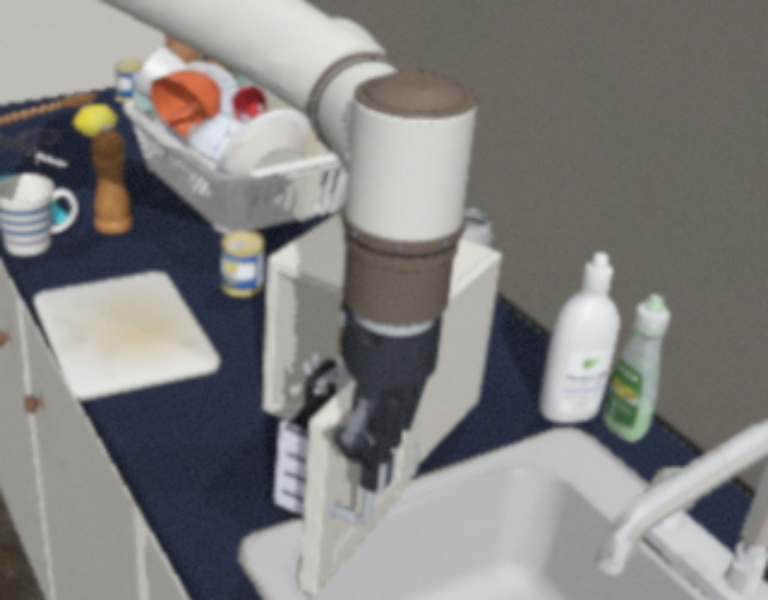

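View pics/t2.png

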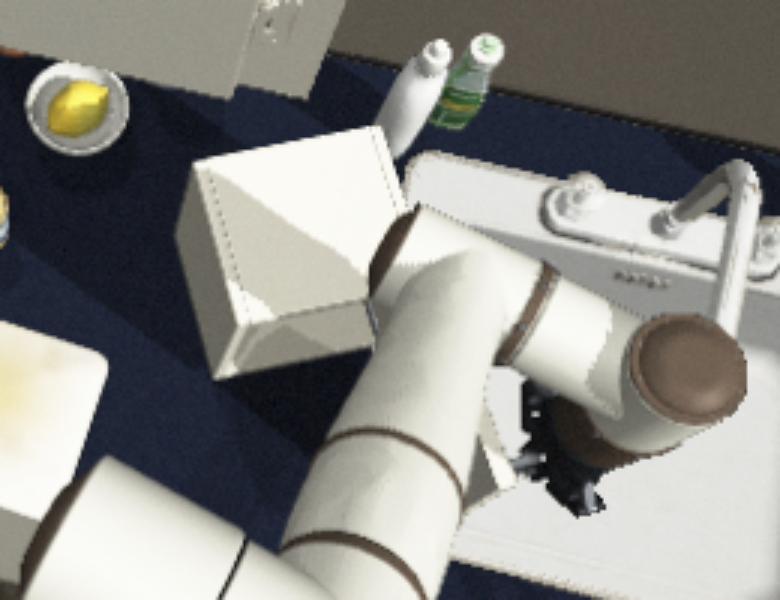

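```bash
python3 -m creep '{"translation":[[0,0,0],[0,0,0],[0,0,2],[0,0,6],[0,0,10],[0,0,13]],"delta_rot":[[0,0,0],[0,0,0],[0,0,0],[0,0,0],[0,0,0],[0,0,0]],"hand":[3,5,5,5,5,5]}'
python3 -m creep '{"translation":[[-0.6,4.5,0],[-1.2,9,0],[-1.8,13.5,0],[-2.4,18,0],[-3,22.5,0],[-3.6,27,0],[-4.2,31.5,0],[-5,36,0]],"delta_rot":[[0,0,0],[0,0,0],[0,0,0],[0,0,0],[0,0,0],[0,0,0],[0,0,0],[0,0,0]],"hand":[5,6,7,7,7,7,7,7]}'
python3 - <<'E'
from h import *
print(read_state()["ee_rot"])
im,D=get_image("scene");np.savez("pics/s3.npz",im=im,D=D);a=cv2.resize(im[180:330,300:450,::-1],(500,500))
im,D=get_image("top");np.savez("pics/t3.npz",im=im,D=D);b=cv2.resize(im[180:280,360:460,::-1],(500,500))
cv2.imwrite("pics/c3.png",cv2.resize(np.hstack([a,b]),(800,400)))
E
```

```text
clock: 7.42
position: [480.0, -296.7, 291.5]
ee_rot: [0.867, -0.498, -0.0, -0.0]
contact_force: [0.1, 0.7, -0.5]
gripper_width: 49.8
grasp_force: 0.0
clock: 8.43
position: [429.3, 64.1, 289.7]
ee_rot: [0.867, -0.498, -0.001, 0.001]
contact_force: [0.4, 0.4, -0.8]
gripper_width: 70.1
grasp_force: 0.0
[ 8.66948341e-01 -4.98397316e-01 -5.57990343e-04  6.14324751e-04]
```

View pics/c3.png

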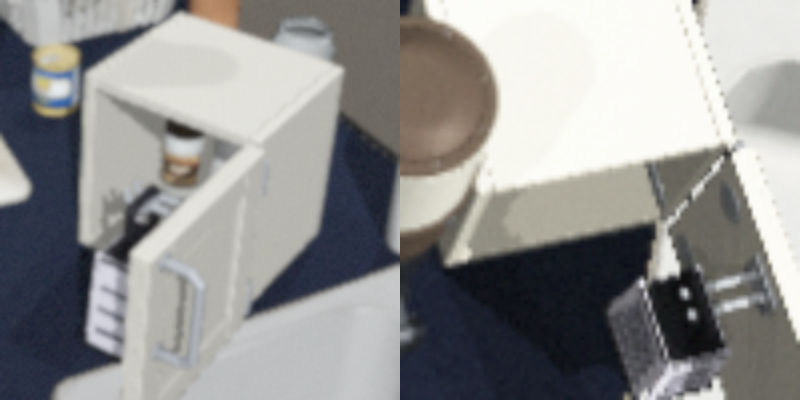

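Left: the open door with the grater behind it. Right (top view, 4×): black cap centred about top pixel (432,260), with the two prong tips at (431,253) and (433,259).

```bash
python3 - <<'E'
from h import *
np.set_printoptions(precision=1,suppress=True)
z=np.load("pics/t3.npz");im=z["im"];D=z["D"];C=cloud("top",D)
g=im.max(2).astype(int)
sub=np.zeros(g.shape,bool);sub[240:276,414:446]=1
b=sub&(im[...,0]+0>180);t=sub&(C[...,2]>165)&(C[...,2]<230)
tips=plane("top",[(431.2,253.2),(433,258.8)],201);print("tips",tips, tips.mean(0))
m=(sub&(g<75)&(C[...,2]>110)&(C[...,2]<205)).astype(np.uint8)
k,l,st,ce=cv2.connectedComponentsWithStats(m);i=1+np.argmax(st[1:,4]);v,u=np.nonzero(l==i)
P=plane("top",np.c_[u,v],143);r=cv2.minAreaRect(P[:,:2].astype(np.float32));print("cap",r,len(u))
q=C[l==i];print(np.percentile(q[:,2],[5,25,50,75,95]))
hb=q[q[:,2]>180];print("bow pts",len(hb),hb.mean(0),cv2.fitLine(hb[:,:2].astype(np.float32),2,0,.01,.01).ravel() if len(hb)>5 else 0)
# door from scene cloud: top edge z~218 and outer face
s=np.load("pics/s3.npz");S=cloud("scene",s["D"])
h=np.array([604.,-176]);
m=(S[...,2]>40)&(S[...,2]<110)&(S[...,0]>440)&(S[...,0]<590)&(S[...,1]>-310)&(S[...,1]<-190)
L=cv2.fitLine(S[m][:,:2].astype(np.float32),cv2.DIST_HUBER,0,.01,.01).ravel();print("face",m.sum(),L,"yaw",np.degrees(np.arctan2(L[1],L[0]))%180)
for th in(89,91,93,95):
    a=np.radians(th+116.6);d=np.array([np.cos(a),np.sin(a)]);n=np.array([d[1],-d[0]])
    for H in((602.5,-176.4),(606,-175.5)): print(th,"yaw",th-63.4,"hook",np.array(H)+92*d+55*n,"tips",np.array(H)+92*d+67*n,"handle",np.array(H)+169*d-43*n)
E
```

```text
tips [[ 498.4 -158.   201. ]
 [ 484.  -165.4  201. ]] [ 491.2 -161.7  201. ]
cap ((499.1437072753906, -168.45436096191406), (63.871490478515625, 45.3466911315918), 31.03977394104004) 273
[138.5 141.5 144.3 183.6 198.2]
bow pts 72 [ 497.1 -169.1  193.8] [   0.9    0.5  497.1 -169.1]
face 854 [   0.9    0.5  515.8 -229.6] yaw 29.213999
89 yaw 25.6 hook [ 495.8 -166.6] tips [ 490.6 -155.7] handle [ 468.7 -288.2]
89 yaw 25.6 hook [ 499.3 -165.7] tips [ 494.1 -154.8] handle [ 472.2 -287.3]
91 yaw 27.6 hook [ 495.5 -170.3] tips [ 489.9 -159.6] handle [ 472.7 -292.8]
91 yaw 27.6 hook [ 499.  -169.4] tips [ 493.4 -158.7] handle [ 476.2 -291.9]
93 yaw 29.6 hook [ 495.3 -174. ] tips [ 489.4 -163.6] handle [ 476.8 -297.3]
93 yaw 29.6 hook [ 498.8 -173.1] tips [ 492.9 -162.7] handle [ 480.3 -296.4]
95 yaw 31.6 hook [ 495.3 -177.8] tips [ 489.  -167.5] handle [ 481.1 -301.6]
95 yaw 31.6 hook [ 498.8 -176.9] tips [ 492.5 -166.6] handle [ 484.6 -300.7]
```

```bash
python3 -m creep '{"translation":[[1.2,-4,0],[2.4,-8,0],[3.5,-12,0],[4.7,-16,0],[5.9,-20,0],[6.75,-23.35,0],[6.75,-23.35,0],[6.75,-23.35,0]],"delta_rot":[[0,0,0],[0,0,0],[0,0,0],[0,0,0],[0,0,0],[0,0,0],[0,0,0],[0,0,0]],"hand":[7,7,7,7,7,7,7,7]}'
python3 -m creep '{"translation":[[0,0,-4],[0,0,-7],[0,0,-9],[0,0,-10.5],[0,0,-11.9],[0,0,-13.2],[0,0,-13.2]],"delta_rot":[[0,0,0],[0,0,0],[0,0,0],[0,0,0],[0,0,0],[0,0,0],[0,0,0]],"hand":[7,7,7,7,7,7,7]}'
```

```text
clock: 9.52
position: [497.3, -170.5, 289.7]
ee_rot: [0.867, -0.499, -0.001, 0.0]
contact_force: [-0.2, 0.5, 0.7]
gripper_width: 70.2
grasp_force: 0.0
clock: 10.4
position: [497.5, -170.4, 157.4]
ee_rot: [0.867, -0.498, -0.001, 0.0]
contact_force: [-0.1, -0.9, -0.6]
gripper_width: 69.9
grasp_force: 0.0
```

Free of contact; close.

```bash
python3 -m creep '{"translation":[[0,0,0],[0,0,0],[0,0,0],[0,0,0],[0,0,0],[0,0,0]],"delta_rot":[[0,0,0],[0,0,0],[0,0,0],[0,0,0],[0,0,0],[0,0,0]],"hand":[6,5,4,4,4,4]}'
```

```text
clock: 11.15
position: [498.5, -170.8, 159.4]
ee_rot: [0.867, -0.498, 0.001, -0.0]
contact_force: [-0.9, 0.5, 6.2]
gripper_width: 48.4
grasp_force: 61.1
```

```bash
python3 -m creep '{"translation":[[0,0,0.6],[0,0,1.2],[0,0,1.8],[0,0,2.4],[0,0,2.4]],"delta_rot":[[0,0,0],[0,0,0],[0,0,0],[0,0,0],[0,0,0]],"hand":[4,4,4,4,4]}'
python3 - <<'E'
from h import *
im,D=get_image("scene");a=cv2.resize(im[180:330,300:450,::-1],(500,500))
im,D=get_image("top");b=cv2.resize(im[180:280,360:460,::-1],(500,500))
cv2.imwrite("pics/c4.png",cv2.resize(np.hstack([a,b]),(800,400)))
E
```

```text
clock: 11.78
position: [498.4, -170.5, 182.9]
ee_rot: [0.867, -0.498, 0.001, -0.0]
contact_force: [0.3, -0.3, -1.6]
gripper_width: 48.1
grasp_force: 62.0
```

View pics/c4.png

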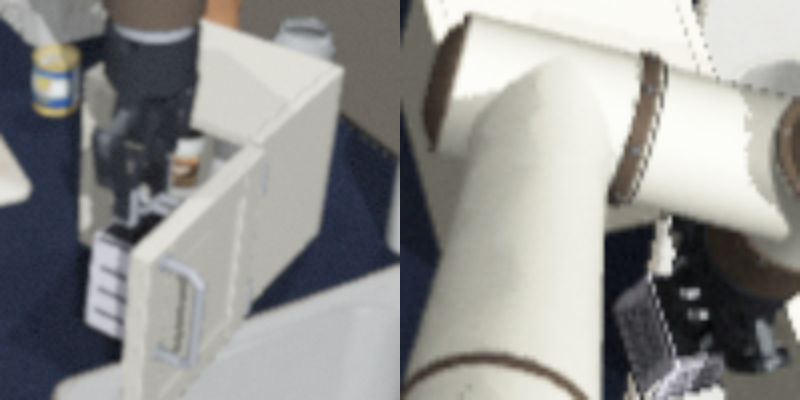

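The grater (left crop 110,270) hangs in the fingers, raised off the prongs. Draw it away along the door's inner normal (-0.49, 0.87).

```bash
python3 -m creep '{"translation":[[-0.4,0.7,0],[-0.9,1.5,0],[-1.4,2.4,0],[-1.9,3.4,0],[-2.5,4.4,0]],"delta_rot":[[0,0,0],[0,0,0],[0,0,0],[0,0,0],[0,0,0]],"hand":[4,4,4,4,4]}'
```

```text
clock: 12.5
position: [472.6, -125.7, 182.4]
ee_rot: [0.867, -0.498, 0.0, -0.0]
contact_force: [0.2, 0.4, -2.4]
gripper_width: 48.2
grasp_force: 62.0
```

```bash
python3 -m creep '{"translation":[[-2,3.5,0],[-4,7,0],[-5.5,11,0],[-5.5,15.5,0],[-5.5,20,0],[-5.2,24.5,0],[-4.4,29,0],[-3.8,33,0]],"delta_rot":[[0,0,0],[0,0,0],[0,0,0],[0,0,0],[0,0,0],[0,0,0],[0,0,0],[0,0,0]],"hand":[4,4,4,4,4,4,4,4]}'
python3 -m creep '{"translation":[[0.5,2,0],[0.85,3.3,0],[0.85,3.3,-1],[0.85,3.3,-2],[0.85,3.3,-3],[0.85,3.3,-3.9],[0.85,3.3,-4.6],[0.85,3.3,-4.6]],"delta_rot":[[0,0,0],[0,0,0],[0,0,0],[0,0,0],[0,0,0],[0,0,0],[0,0,0],[0,0,0]],"hand":[4,4,4,4,4,4,4,4]}'
python3 - <<'E'
from h import *
im,D=get_image("scene");np.savez("pics/s5.npz",im=im,D=D);cv2.imwrite("pics/s5.png",cv2.resize(im[130:290,200:360,::-1],(600,600)))
E
```

```text
clock: 13.5
position: [434.7, 205.5, 182.6]
ee_rot: [0.867, -0.498, 0.0, -0.0]
contact_force: [1.0, 0.1, -2.1]
gripper_width: 48.2
grasp_force: 62.3
clock: 14.5
position: [443.3, 236.1, 135.7]
ee_rot: [0.867, -0.498, -0.0, 0.001]
contact_force: [-0.1, 0.4, -2.1]
gripper_width: 47.9
grasp_force: 62.4
```

View pics/s5.png

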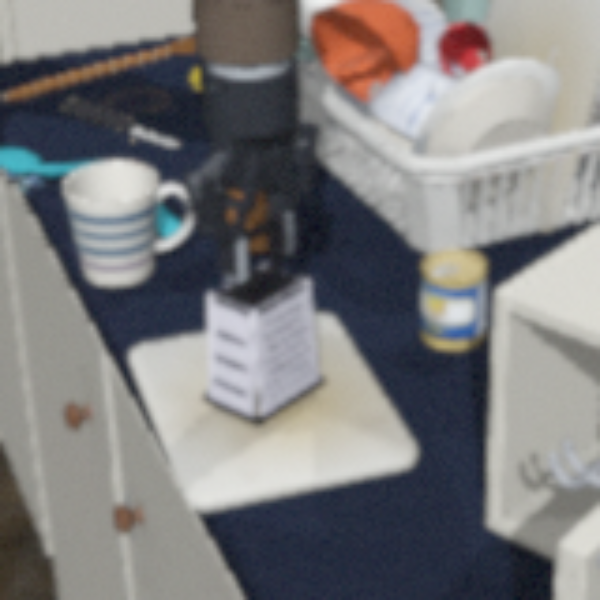

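The grater hangs upright over the board centre (crop 260,350), about 10 mm up. Lower gently until the board bears it.

```bash
python3 -m creep '{"translation":[[0,0,-0.3],[0,0,-0.6],[0,0,-0.8],[0,0,-0.9],[0,0,-0.9]],"delta_rot":[[0,0,0],[0,0,0],[0,0,0],[0,0,0],[0,0,0]],"hand":[4,4,4,4,4]}'
python3 -m creep '{"translation":[[0,0,-0.1],[0,0,-0.1]],"delta_rot":[[0,0,0],[0,0,0]],"hand":[4,4]}'
```

```text
clock: 15.18
position: [443.5, 236.5, 127.3]
ee_rot: [0.867, -0.498, -0.0, 0.0]
contact_force: [0.5, 0.6, -3.4]
gripper_width: 47.9
grasp_force: 62.4
clock: 15.42
position: [443.6, 236.6, 126.4]
ee_rot: [0.867, -0.498, 0.0, -0.0]
contact_force: [0.1, 0.1, -1.7]
gripper_width: 48.1
grasp_force: 62.7
```

```bash
python3 -m creep '{"translation":[[0,0,-0.1],[0,0,-0.1]],"delta_rot":[[0,0,0],[0,0,0]],"hand":[4,4]}'
python3 -m creep '{"translation":[[0,0,-0.1],[0,0,-0.1]],"delta_rot":[[0,0,0],[0,0,0]],"hand":[4,4]}'
```

```text
clock: 15.68
position: [443.8, 236.4, 126.3]
ee_rot: [0.867, -0.498, 0.0, -0.0]
contact_force: [-1.0, -1.8, 5.1]
gripper_width: 48.3
grasp_force: 63.0
clock: 15.92
position: [444.0, 236.2, 126.2]
ee_rot: [0.867, -0.498, 0.001, -0.0]
contact_force: [-2.5, -3.0, 10.5]
gripper_width: 48.0
grasp_force: 63.6
```

```bash
python3 -m creep '{"translation":[[0,0,0.1],[0,0,0.1],[0,0,0.1],[0,0,0.1],[0,0,0.1],[0,0,0.1]],"delta_rot":[[0,0,0],[0,0,0],[0,0,0],[0,0,0],[0,0,0],[0,0,0]],"hand":[4,5.5,6.5,7,7,7]}'
python3 -m creep '{"translation":[[0,0,1],[0,0,3],[0,0,6],[0,0,10],[0,0,14],[0,0,16]],"delta_rot":[[0,0,0],[0,0,0],[0,0,0],[0,0,0],[0,0,0],[0,0,0]],"hand":[7,7,7,7,7,7]}'
python3 - <<'E'
from h import *
np.set_printoptions(precision=1,suppress=True)
im,D=get_image("scene");C=cloud("scene",D);cv2.imwrite("pics/s6.png",cv2.resize(im[120:320,200:450,::-1],(750,600)))
m=(np.hypot(C[...,0]-444,C[...,1]-237)<80)&(im.max(2)<75)&(C[...,2]>95)&(C[...,2]<175)
print("cap/bow",m.sum(),C[m].mean(0),np.percentile(C[m][:,2],[5,50,95,100]))
E
```

```text
clock: 16.68
position: [443.5, 236.5, 125.2]
ee_rot: [0.867, -0.498, -0.0, 0.0]
contact_force: [0.0, -0.1, -0.3]
gripper_width: 70.0
grasp_force: 0.0
clock: 17.42
position: [444.2, 236.9, 288.8]
ee_rot: [0.867, -0.498, 0.001, -0.002]
contact_force: [-0.2, -0.7, -0.5]
gripper_width: 70.4
grasp_force: 0.0
cap/bow 189 [443.5 231.7 127.8] [106.6 122.3 161.7 163.2]
```

View pics/s6.png

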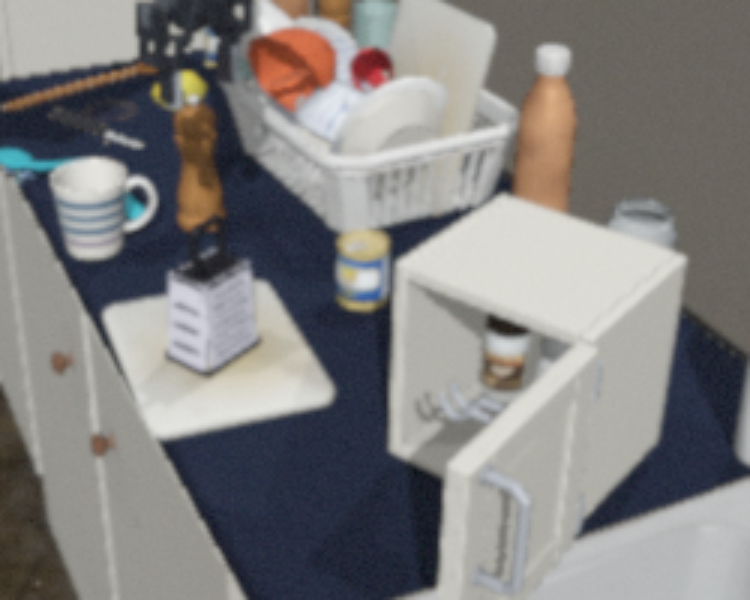

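The grater stands upright in the board's middle (crop 212,310); door stands open with its handle at crop (505,530). Now back to the handle to close.

```bash
python3 -m creep '{"translation":[[0.2,-3,0],[0.5,-7.5,0],[0.9,-12.5,0],[1.2,-17.5,0],[1.6,-22.5,0],[1.9,-27.5,0],[2.2,-32.5,0],[2.6,-37.5,0]],"delta_rot":[[0,0,0],[0,0,0],[0,0,0],[0,0,0],[0,0,0],[0,0,0],[0,0,0],[0,0,0]],"hand":[6,5,5,5,5,5,5,5]}'
python3 -m creep '{"translation":[[0.3,-4.5,0],[0.7,-9,0],[1,-13,0],[1.15,-15.9,0],[1.15,-15.9,0],[1.15,-15.9,0]],"delta_rot":[[0,0,0],[0,0,0],[0,0,0],[0,0,0],[0,0,0],[0,0,0]],"hand":[5,5,5,5,5,5]}'
```

```text
clock: 18.48
position: [469.2, -140.1, 285.4]
ee_rot: [0.867, -0.498, 0.0, -0.0]
contact_force: [0.1, 0.5, 0.1]
gripper_width: 49.6
grasp_force: 0.0
clock: 19.23
position: [480.7, -297.1, 285.0]
ee_rot: [0.867, -0.498, -0.0, -0.0]
contact_force: [-0.7, -0.6, 1.0]
gripper_width: 49.9
grasp_force: 0.0
```

```bash
python3 -m creep '{"translation":[[0,0,-3],[0,0,-6],[0,0,-8.5],[0,0,-10.5],[0,0,-12.4],[0,0,-12.4]],"delta_rot":[[0,0,0],[0,0,0],[0,0,0],[0,0,0],[0,0,0],[0,0,0]],"hand":[5,5,5,5,5,5]}'
python3 -m creep '{"translation":[[0,0,0],[0,0,0],[0,0,0],[0,0,0],[0,0,0]],"delta_rot":[[0,0,0],[0,0,0],[0,0,0],[0,0,0],[0,0,0]],"hand":[3,1,0,0,0]}'
python3 - <<'E'
import numpy as np
h=np.array([606.,-175.]);p=np.array([481.5,-297.5])
for k in range(0,19):
    a=np.radians(-5.2*k);c,s=np.cos(a),np.sin(a);print(k,np.round((h+np.array([[c,-s],[s,c]])@(p-h)-p)/10,2))
E
```

```text
clock: 19.98
position: [480.2, -296.1, 160.3]
ee_rot: [0.867, -0.498, -0.002, 0.0]
contact_force: [-0.5, 0.7, 1.3]
gripper_width: 49.9
grasp_force: 0.0
clock: 20.6
position: [482.0, -297.6, 162.5]
ee_rot: [0.867, -0.498, 0.001, -0.0]
contact_force: [1.2, 2.4, 6.3]
gripper_width: 7.5
grasp_force: 58.6
0 [0. 0.]
1 [-1.06  1.18]
2 [-2.01  2.45]
3 [-2.84  3.8 ]
4 [-3.54  5.22]
5 [-4.11  6.7 ]
6 [-4.55  8.22]
7 [-4.84  9.78]
8 [-4.99 11.36]
9 [-5.   12.94]
10 [-4.87 14.52]
11 [-4.59 16.08]
12 [-4.17 17.61]
13 [-3.62 19.09]
14 [-2.93 20.52]
15 [-2.12 21.88]
16 [-1.19 23.16]
17 [-0.14 24.35]
18 [ 1.01 25.44]
```

```bash
python3 -m creep '{"translation":[[-1.05,1.2,0],[-2,2.45,0],[-2.85,3.8,0],[-3.55,5.2,0],[-4.1,6.7,0],[-4.55,8.2,0],[-4.85,9.8,0],[-5,11.35,0]],"delta_rot":[[0,0,-5.2],[0,0,-10.4],[0,0,-15.6],[0,0,-20.8],[0,0,-26],[0,0,-31.2],[0,0,-36.4],[0,0,-41.6]],"hand":[0,0,0,0,0,0,0,0]}'
python3 -m creep '{"translation":[[0,1.6,0],[0.1,3.15,0],[0.4,4.7,0],[0.8,6.25,0],[1.4,7.75,0],[2.05,9.15,0],[2.85,10.5,0],[3.8,11.8,0]],"delta_rot":[[0,0,-5.2],[0,0,-10.4],[0,0,-15.6],[0,0,-20.8],[0,0,-26],[0,0,-31.2],[0,0,-36.4],[0,0,-41.6]],"hand":[0,0,0,0,0,0,0,0]}'
```

```text
clock: 21.6
position: [432.2, -184.3, 162.5]
ee_rot: [-0.633, 0.774, -0.002, 0.001]
contact_force: [3.7, -1.1, 3.9]
gripper_width: 7.6
grasp_force: 58.8
clock: 22.6
position: [469.5, -66.2, 162.4]
ee_rot: [-0.316, 0.949, -0.001, 0.0]
contact_force: [-0.3, -2.4, 6.3]
gripper_width: 7.2
grasp_force: 59.1
```

```bash
python3 -m creep '{"translation":[[0.5,0.6,0],[1,1.15,0],[1.45,1.65,0],[1.9,2.1,0],[2.1,2.3,0],[2.1,2.3,0]],"delta_rot":[[0,0,-2.6],[0,0,-5.2],[0,0,-7.8],[0,0,-10.2],[0,0,-10.2],[0,0,-10.2]],"hand":[0,0,0,0,0,0]}'
```

```text
clock: 23.35
position: [489.0, -45.0, 162.5]
ee_rot: [-0.232, 0.973, -0.002, -0.002]
contact_force: [-3.2, -5.7, 8.2]
gripper_width: 7.4
grasp_force: 59.6
```

```bash
python3 -m creep '{"translation":[[0,0,0],[0,0,0],[0,0,0],[0,0,2],[0,0,6],[0,0,11],[0,0,15],[-3,0,18]],"delta_rot":[[0,0,0],[0,0,0],[0,0,0],[0,0,0],[0,0,0],[0,0,0],[0,0,0],[0,0,0]],"hand":[2,4,5,5,5,5,5,5]}'
python3 -m creep '{"translation":[[-3,0,0],[-6,0,0],[-6,0,0],[-6,0,0]],"delta_rot":[[0,0,0],[0,0,0],[0,0,0],[0,0,0]],"hand":[5,5,5,5]}'
python3 - <<'E'
from h import *
np.set_printoptions(precision=3,suppress=True)
im,D=get_image("scene");C=cloud("scene",D);cv2.imwrite("pics/s7.png",cv2.resize(im[120:320,200:450,::-1],(750,600)))
f=np.array([509.9,-9.6]);n=np.array([.894,.448]);d=np.array([-.448,.894])
for A in(np.load("pics/scene0.npz")["D"],D):
    C=cloud("scene",A);q=C[...,:2]-(f-189*d+8*n); a=q@d; b=q@n
    m=(C[...,2]>60)&(C[...,2]<110)&(a>20)&(a<170)&(abs(b)<30);print(np.median(b[m]),np.polyfit(a[m],b[m],1))
E
```

```text
clock: 24.35
position: [461.0, -42.7, 342.5]
ee_rot: [-0.232, 0.973, -0.0, 0.0]
contact_force: [0.5, 0.5, 0.2]
gripper_width: 50.1
grasp_force: 0.0
clock: 24.85
position: [400.4, -42.8, 341.4]
ee_rot: [-0.232, 0.973, 0.0, 0.0]
contact_force: [0.1, 0.4, -1.0]
gripper_width: 49.9
grasp_force: 0.0
-0.683729014060207 [-0.014 -0.06 ]
-0.7673969728811113 [-0.011 -0.375]
```

View pics/s7.png

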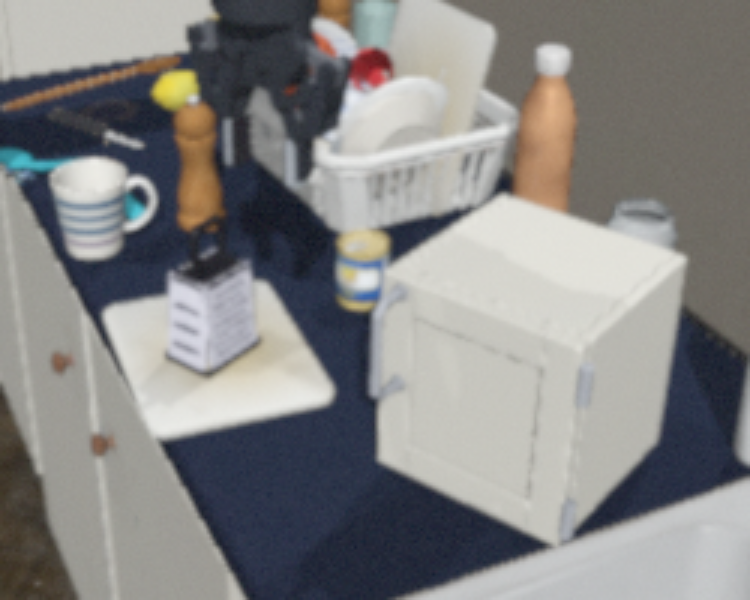

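The door (crop 465,400) is shut, with the same face slope as at the start within 0.003 rad. The grater stands upright on the board (crop 212,310) and the bystanders are unmoved.

```bash
python3 -c "from bench import job_done; print(job_done())"
```

```text
the job is handed in; nothing more can be done
None
```

The job is handed in at about 25 s: the grater stands upright in the middle of the chopping board, the cupboard door is shut, and the mug, tin, mill and bowl were not touched (no verdict came back from the judge).

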